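# Bolt down the sprung hatch of the shoe chest

### The arm

A 6-joint arm with a two-finger parallel gripper is mounted at the origin on the work surface. World frame = base frame: x ahead of the robot, y to its left, z up, the work surface at z = 0. Lengths are in m, angles in rad, forces in N, time in s.
With the tool pointing down it reaches from about 0.275 to 0.725 m from the base axis. Payload 5.6 kg.
Tool frame: the origin (TCP) lies on the centre line of the jaws, within the pads' length; the fingertips stand 14 mm ahead of it and the grasp point (between the pads) lies 5 mm behind it; z points along the fingers, y is the direction in which the jaws open and shut (so a half turn about z gives the same grasp; the last joint's range is limited). The gripper opens to 85 mm and grips with 20 to 120 N. Pads are 22 mm wide; open, the fingers measure 114 mm over their backs; the gripper's body (76 mm by 85 mm) begins 54 mm behind the grasp point. The pads swing forward as they close: fully open they stand 13 mm farther back than shut.
Start: joints at [-0.971, 0.255, 0.108, 0, -1.424, -0.285], TCP at [0.17, -0.523, 0.245] pointing down, gripper open.
Joint ranges: [-2.95, 2.95], [-1.21, 1.97], [-1.09, 1.5], [-2.87, 1.71], [-2.94, -0.07], [-3.05, 3.05]. Speed limits (rad/s): [2.57, 2.57, 3.14, 3.14, 3.14, 3.14].

### API

Orientations are given as a unit quaternion [w, x, y, z].
In Python, from rig import env gives the robot as it stands.
- The arm moves only by the tool arm_command, never from a script. Its arguments are lists of equal length, an entry for each row: "dp": the shift along the tool's x, y, z in cm, a list of three; "turn": the turn, a rotation vector about the tool's x, y, z in degrees, a list of three. A call has 1 to 5 rows; each row shifts and turns the commanded pose from where the row before left it, along the tool's axes as they then stand; what a row does not reach is not made up. A row lasts 1/10 s, in which the tool goes at most 50 mm and 8.59 degrees, less where a joint would pass 70% of its speed; a pose out of reach is approached as far as the arm can. A call is refused whole if a number of a shift passes 5 or a number of a turn 8.59, either way. A call with a gripper value outside its range is refused whole. "grip" is the opening in per cent of the stroke, from 0 (shut) to 100 (fully open), set as the call begins (left out, the last holds). The fingers move at their own pace and stop on an object; "force" is the grip in N (left out, the last holds). Time passes only in rows, so rows that do not move let the fingers close. It gives the time, the measured TCP pose, the force and the opening at its end, in the units of the state.
- env.observe(): the state, without advancing time (a new reading comes with each control period).
- env.grab_frame(name): name is "side" or "top"; returns the picture (420x560x3 uint8, red, green, blue); there is no depth.
- env.camera_model(name): a dict with "fx", "fy", "cx", "cy" (pixels), "R" (3x3) and "t" (3): a world point X has camera coordinates R X + t. Camera axes: x right, y down, z forward; pixel columns grow to the right and rows downward; lengths in m; the calibration is good to about 2 mm. A picture is of the moment at which its call begins. camera_model takes no time and is no camera call.
- env.job_done(): hands the job in, once; it reports no verdict.
The state is a dict: "time": time; "joint_positions": joint angles; "dq": joint speeds; "joint_torque": joint torques, N m; "ee_pos": TCP position; "tcp_rot": TCP orientation; "contact_force": force on the tool from outside, world axes, zero at the start; "moment": the same for the moment, N m; "opening": finger opening in m.
Only numpy, scipy, OpenCV 4.12 (cv2) and the standard library are available. Lean on these libraries where they do the work, as an engineer would, in place of code of your own. Each camera call takes 0.05 s, during which the arm holds its last target. There are 200 camera calls.

### The job

The slatted hatch of the shoe chest is standing up on its sprung buffers with its brass barrel bolt open. Lift the bolt's handle out of its notch, bear down on the hatch through the upright handle until you feel the bolt line up with the keeper, shoot it fully home and lay the handle down in the far notch, so that the hatch stays bolted down. Go by feel, without jamming the bolt against the keeper, forcing the handle against the barrel or crushing the hatch down onto its frame, and leave the shoe things where they are.

Things in the scene. Friction and masses are not known exactly. Their poses are not given: they have to be found in the camera images.
- chest: Low ash shoe chest, fixed, 320 (x) x 466 (y) x 112 mm high; origin at the centre of its underside. x points from its front (robot side) to its hinge side, y along the front to the left. The right 290 mm of its top is the slatted hatch, hinged along the far edge (x=+130); the left 154 mm is a fixed deck at z=112.
- keeper_foot (a point): Point on the deck under the brass keeper, a cast eye 16 mm long (y) on a packing block, straight in line with the bolt seen from above. Its eye, 14 wide x 13 high, takes the 10 mm bolt; 9.5 mm of brass above, solid block below. Hand packed: the eye's centre is 13 mm above this point give or take 5.5 mm, unmeasured and different every time: find it by feel.
- lid_tilt (a joint): Tilt of the hatch, rad: 0 = top flush with the deck, positive = up. Sprung buffers hold it at about 0.045 to 0.058 when free (10 to 13 mm proud at the bolt, 223 mm from the hinge line); pressing down at the bolt takes about 0.7 N per mm. Frame stop at -0.055; do not go below -0.04. Held by the bolt it is below 0.04. Hatch about 0.9 kg.
- barrel: Brass barrel on the hatch, 19 mm wide. Origin on the bolt's axis by the open notch, 13 mm above the hatch; y along the bolt to the keeper, x to the hinge, z up. The handle slides upright in its top slot; a notch 10 mm wide at y=0 and at y=40 opens to -x for it to lie down. Between them a land stops it leaning over 0.15 rad; end blocks stop it 2 mm past each notch's middle.
- rod: Nose end of the brass bolt, 10 mm in diameter, flat-ended, axes as the barrel's. Origin on its axis at the handle's foot; its end face is 58 mm along y from there. With the bolt open the face is 19 mm short of the keeper; fully shot it is 5 mm beyond the keeper's far side.
- bolt_slide (a joint): Travel of the bolt along the barrel's y, m: 0 = handle abreast of the open notch, 0.040 = abreast of the far notch (bolt shot through the keeper), stop felt at about 0.042. Friction about 1.5 N.
- handle: Handle of the bolt: a brass stem 6 mm thick with a ball knob. Origin on the bolt's axis, z along the stem to the knob; it turns about the bolt's axis.
- handle_turn (a joint): Turn of the handle about the bolt's axis, rad: 0 = upright (square to the hatch), positive = leaning to the robot side, 1.15 = lying in a notch. It has almost no friction and falls by its own weight.
- knob (a point): Centre of the brass ball knob, 16 mm in diameter, 36 mm from the bolt's axis. Lying down it is 28 mm above the hatch and 33 mm to the robot side of the axis. It can be pinched from above with fingers closing along the bolt (barrel y), then it pivots between the pads as the handle turns.
- tree_left: Lacquered mahogany shoe tree, 260 x 80 x 64 mm; loose, to be left alone. Origin at its underside.
- tree_right: The other mahogany shoe tree, same size; loose, to be left alone. Origin at its underside.
- shoehorn: Tortoiseshell-effect plastic shoehorn, 370 x 45 x 9 mm, lying flat; loose, to be left alone. Origin at its underside.
- stretcher: Chrome shoe stretcher with a turning key, 290 x 80 x 38 mm; loose, to be left alone. Origin at its underside.
- brush: Wooden shoe brush with dark bristles, 170 x 52 x 46 mm; loose, to be left alone. Origin at its underside.
- dish: Small white enamelled tin dish with a blue rim, 92 mm across, 20 mm high, on the chest's deck; loose, to be left alone. Origin at its underside.
- polish: Round tin of polish with a red lid, 72 mm across, 25 mm high, on the chest's deck; loose, to be left alone. Origin at its underside.

How it is judged:
By the outcome, as a careful person would: the job done as asked, in the order asked, and still so for the second after the job is handed in, with the robot touching nothing.
It also fails if it takes over 72 s, if anything falls off the work surface, if the arm or the gripper's body presses on something with over 40 N, if the wrist force passes 120 N, or if a joint passes its speed limit or range.

## Working session

There is one attempt and no reset: what is moved stays moved. The work goes in short steps, Python scripts to look and compute and a tool call to move; the robot and the scene stay as the last step left them, time stands still between calls to the robot, and variables do not carry over. Pictures are saved under pics/ and viewed, about 8 in all and at most 12, crops included, and the job is handed in when it is done.

Besides the shell and the picture viewer there is one more tool, called after ">>>" as name(argument=value, ...) on one line, values as JSON. arm_command: Moves the arm, as the interface text tells. Its arguments: {"type":"object","properties":{"dp":{"type":"array"},"turn":{"type":"array"},"grip":{"type":"number"},"force":{"type":"number"}},"required":["dp","turn"]}

```bash
mkdir -p pics; cat > h.py <<'E'
from rig import env
import numpy as np, cv2
def save(name,fn,crop=None,s=1):
    im=env.grab_frame(name)[:,:,::-1]
    if crop: a,b,c,d=crop; im=im[b:d,a:c]
    cv2.imwrite('pics/'+fn,cv2.resize(im,None,fx=s,fy=s,interpolation=cv2.INTER_CUBIC))
def ray(name,u,v):
    m=env.camera_model(name);R=np.array(m['R']);t=np.array(m['t'])
    d=R.T@np.array([(u-m['cx'])/m['fx'],(v-m['cy'])/m['fy'],1]);return -R.T@t,d
def atz(name,u,v,z):
    o,d=ray(name,u,v);return o+d*(z-o[2])/d[2]
def proj(name,X):
    m=env.camera_model(name);c=np.array(m['R'])@X+np.array(m['t']);return m['fx']*c[0]/c[2]+m['cx'],m['fy']*c[1]/c[2]+m['cy']
def tri(a,b):
    (o,d),(p,e)=ray('top',*a),ray('side',*b);d/=np.linalg.norm(d);e/=np.linalg.norm(e)
    s=np.linalg.lstsq(np.c_[d,-e],p-o,rcond=None)[0];A=o+s[0]*d;B=p+s[1]*e;return (A+B)/2,np.linalg.norm(A-B)
E
python3 - <<'E'
from h import *
a=env.grab_frame('top');b=env.grab_frame('side')
cv2.imwrite('pics/a.png',a[:,:,::-1]);cv2.imwrite('pics/b.png',b[:,:,::-1])
for n in('top','side'):
    o,d=ray(n,280,210);print(n,o,d)
print(env.observe())
E
```

```text
top [0.21120402 0.03076206 2.01764091] [ 0.19377807  0.01418541 -0.98121859]
side [ 0.47265131 -1.15525549  1.58898959] [ 0.08010613  0.63601558 -0.76756608]
{'time': 0.1, 'joint_positions': array([-9.71378076e-01,  2.55729510e-01,  1.07142659e-01, -4.40691021e-04,
       -1.42388049e+00, -2.84597183e-01]), 'dq': array([ 0.0003256 , -0.00263833,  0.00328829,  0.00079173, -0.0006933 ,
       -0.00028501]), 'joint_torque': array([-2.07915116e-03, -3.87602699e+01,  2.38475507e+01,  5.37791893e+00,
       -3.77418895e-03, -1.38151651e-05]), 'ee_pos': array([ 0.17024044, -0.52256179,  0.24446484]), 'tcp_rot': array([-1.60394115e-04, -1.56729189e-01,  9.87641238e-01,  8.48439103e-04]), 'contact_force': array([-0.04955499,  0.59556506,  0.34334436]), 'moment': array([-0.04713472,  0.01350992,  0.05375849]), 'opening': 0.08516629550992418}
```

View pics/a.png

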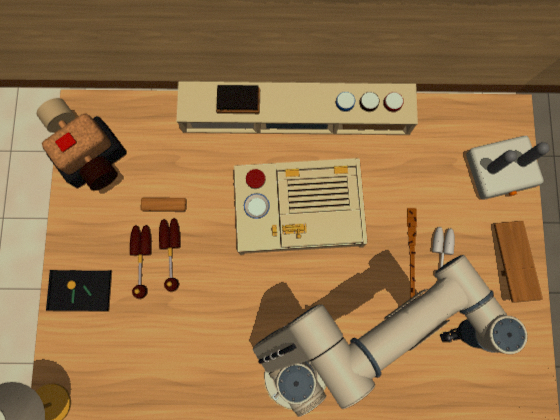

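View pics/b.png

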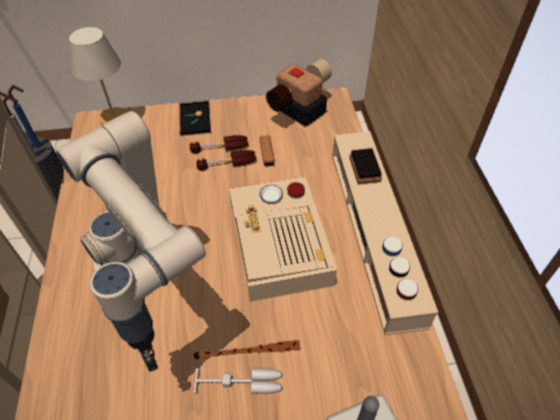

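The top view shows the chest at about (235–365, 160–250), with the brass bolt at about (272–305, 230). The side view shows the bolt at about (252, 218). I'll enlarge both.

```bash
python3 - <<'E'
from h import *
a=cv2.imread('pics/a.png');b=cv2.imread('pics/b.png')
def up(im,s): return cv2.resize(im,None,fx=s,fy=s,interpolation=cv2.INTER_CUBIC)
A=up(a[215:250,260:320],13);B=up(a[155:255,230:370],5.57)
cv2.imwrite('pics/c.png',A)
C=up(b[175:300,220:340],4.6)
D=up(b[195:245,230:280],11)
cv2.imwrite('pics/d.png',D)
w=np.zeros((600,800,3),np.uint8);t=up(a[155:255,230:370],3.2);w[:t.shape[0],:t.shape[1]]=t;t2=up(b[175:300,220:340],2.9);w[:t2.shape[0],450:450+t2.shape[1]]=t2
cv2.imwrite('pics/e.png',w[:370])
E
```

```text
(no output)
```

View pics/c.png

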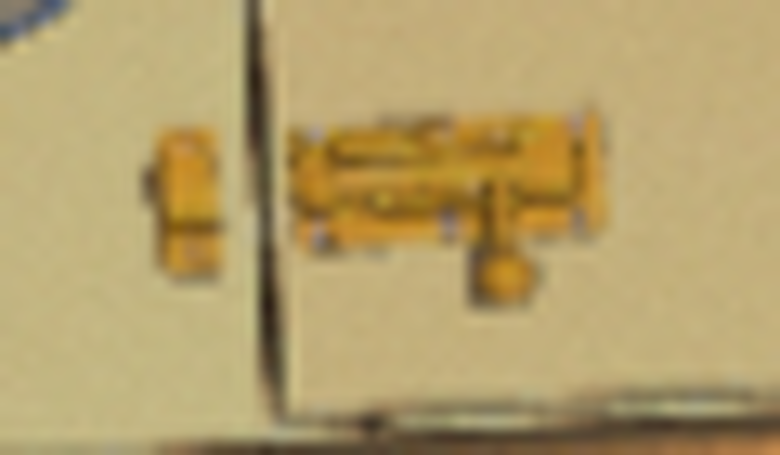

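View pics/d.png

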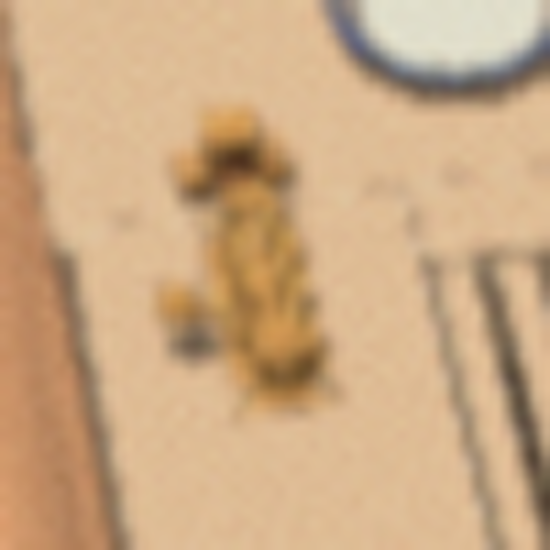

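View pics/e.png

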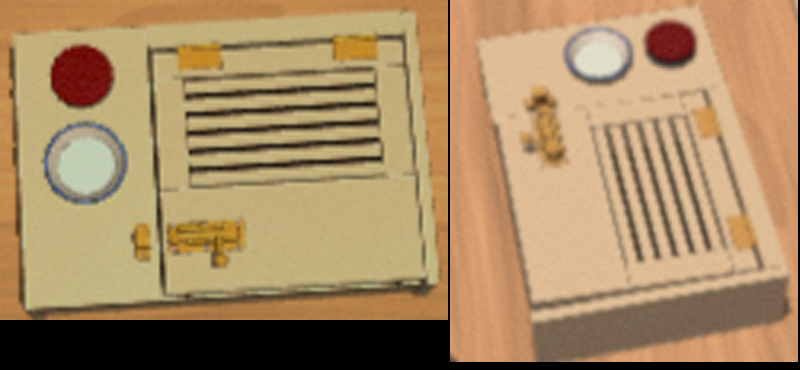

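The knob is at top (298.5, 235.7) and side (245.6, 222.1). The keeper is at top (274, 230), with the barrel axis running to the right of it.

```bash
python3 - <<'E'
from h import *
np.set_printoptions(precision=4,suppress=True)
f=lambda u,v:(260+u/13-.5,215+v/13-.5)
g=lambda u,v:(230+u/11-.5,195+v/11-.5)
h=lambda u,v:(230+u/3.2-.5,155+v/3.2-.5)
k=lambda u,v:(220+(u-450)/2.9-.5,175+v/2.9-.5)
print('knob',tri(f(507,275),g(177,303)),atz('top',*f(507,275),.151),atz('side',*g(177,303),.151))
for n,p in dict(TL=(14,36),TR=(414,13),BL=(25,303),BR=(438,280)).items(): print(n,atz('top',*h(*p),.112))
for n,p in dict(TL=(697,8),BL=(480,38),BR=(533,310),TR=(785,278)).items(): print('s',n,atz('side',*k(*p),.112))
print('keeper',atz('top',*f(188,170),.14),atz('top',*f(188,203),.135),'side keeper top',atz('side',*g(230,130),.14))
print('barrel L/R mid',atz('top',*f(300,178),.136),atz('top',*f(590,175),.136))
print('stem',atz('top',*f(497,190),.14))
E
```

```text
knob (array([ 0.4876, -0.0084,  0.1571]), np.float64(0.000476203578419797)) [ 0.4883 -0.0085  0.151 ] [ 0.4879 -0.0034  0.151 ]
TL [0.7523 0.2304 0.112 ]
TR [ 0.7848 -0.2318  0.112 ]
BL [0.4433 0.2092 0.112 ]
BR [ 0.4733 -0.2535  0.112 ]
s TL [0.7512 0.2284 0.112 ]
s BL [0.4413 0.2148 0.112 ]
s BR [ 0.473  -0.2369  0.112 ]
s TR [ 0.7818 -0.2345  0.112 ]
keeper [0.5181 0.0786 0.14  ] [0.5098 0.0786 0.135 ] side keeper top [0.5135 0.0799 0.14  ]
barrel L/R mid [0.5169 0.048  0.136 ] [ 0.5184 -0.0315  0.136 ]
stem [ 0.5134 -0.0059  0.14  ]
```

>>> arm_command(dp=[[0, 0, 0], [0, 0, 0], [-2.71, 3.8, 0], [-2.71, 3.8, 0], [-2.71, 3.8, 0]], turn=[[0, 0, 8], [0, 0, 6.1], [0, 0, 0], [0, 0, 0], [0, 0, 0]], grip=50, force=40)

```text
time: 0.6
ee_pos: [0.2438, -0.4022, 0.2446]
tcp_rot: [-0.0, -0.034, 0.999, 0.001]
contact_force: [2.2, -0.1, -0.2]
opening: 0.0426
```

>>> arm_command(dp=[[-2.71, 3.8, 0], [-2.71, 3.8, 0], [-2.71, 3.8, 0], [-2.71, 3.8, 0], [-2.71, 3.8, 0]], turn=[[0, 0, 0], [0, 0, 0], [0, 0, 0], [0, 0, 0], [0, 0, 0]])

```text
time: 1.1
ee_pos: [0.366, -0.2029, 0.2452]
tcp_rot: [-0.0, -0.034, 0.999, 0.0]
contact_force: [1.8, -0.3, -0.0]
opening: 0.0426
```

>>> arm_command(dp=[[-2.71, 3.8, 0], [-2.71, 3.8, 0], [-2.71, 3.8, 0], [-2.71, 3.8, 0], [-2.71, 3.8, 0]], turn=[[0, 0, 0], [0, 0, 0], [0, 0, 0], [0, 0, 0], [0, 0, 0]])

```text
time: 1.6
ee_pos: [0.4883, -0.004, 0.2451]
tcp_rot: [-0.0, -0.035, 0.999, 0.0]
contact_force: [1.4, -1.6, -0.0]
opening: 0.0428
```

>>> arm_command(dp=[[0, 0, 0], [0, 0, 0]], turn=[[0, 0, 0], [0, 0, 0]])

```text
time: 1.8
ee_pos: [0.4878, -0.0051, 0.2445]
tcp_rot: [-0.001, -0.035, 0.999, -0.0]
contact_force: [-0.6, 0.4, -0.4]
opening: 0.0424
```

>>> arm_command(dp=[[0, 0, 3], [0, 0, 3], [0, 0, 2], [0, 0, 1], [0, 0, 0]], turn=[[0, 0, 0], [0, 0, 0], [0, 0, 0], [0, 0, 0], [0, 0, 0]])

```text
time: 2.3
ee_pos: [0.4868, -0.0069, 0.1544]
tcp_rot: [-0.001, -0.034, 0.999, -0.0]
contact_force: [-0.4, -0.9, 0.6]
opening: 0.0427
```

```bash
python3 - <<'E'
from h import *
a=env.grab_frame('top');b=env.grab_frame('side')
up=lambda i,s:cv2.resize(i[:,:,::-1],None,fx=s,fy=s,interpolation=cv2.INTER_CUBIC)
cv2.imwrite('pics/f.png',np.hstack([up(a[210:260,260:310],8),up(b[195:245,225:275],8)]))
e=env.observe();print(e['ee_pos'],[proj(n,e['ee_pos']) for n in('top','side')])
E
```

```text
[ 0.48834814 -0.00640284  0.15639965] [(np.float64(297.92667243422636), np.float64(235.41090412636365)), (np.float64(245.68212243587115), np.float64(221.74565478810328))]
```

View pics/f.png

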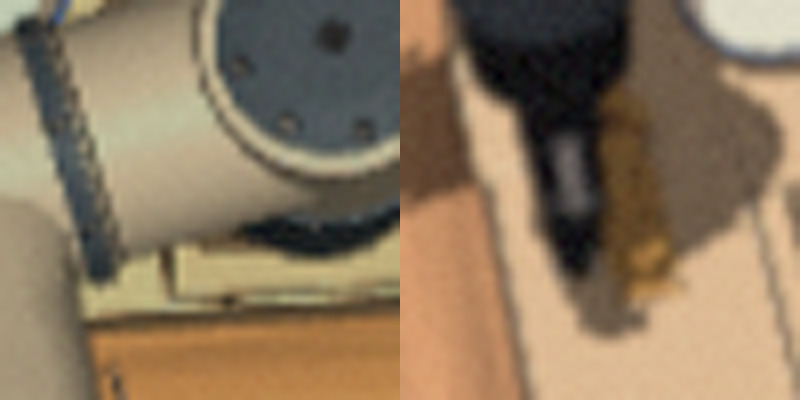

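The side view shows the fingers straddling the knob, with the TCP within about 0.6 px of the knob in both cameras. I'll close gently.

>>> arm_command(dp=[[0, 0, 0], [0, 0, 0], [0, 0, 0]], turn=[[0, 0, 0], [0, 0, 0], [0, 0, 0]], grip=22, force=20)

```text
time: 2.7
ee_pos: [0.4884, -0.0061, 0.1561]
tcp_rot: [0.001, -0.034, 0.999, -0.0]
contact_force: [-0.1, -0.8, 0.6]
opening: 0.0189
```

>>> arm_command(dp=[[0, 0, 0], [0, 0, 0], [0, 0, 0]], turn=[[0, 0, 0], [0, 0, 0], [0, 0, 0]], grip=0)

```text
time: 3.0
ee_pos: [0.4883, -0.006, 0.1555]
tcp_rot: [0.0, -0.034, 0.999, -0.0]
contact_force: [2.2, -1.4, -0.4]
opening: 0.0138
```

>>> arm_command(dp=[[0, 0, 0], [0, 0, 0]], turn=[[0, 0, 0], [0, 0, 0]], force=30)

```text
time: 3.2
ee_pos: [0.4882, -0.0059, 0.1555]
tcp_rot: [0.0, -0.034, 0.999, -0.0]
contact_force: [2.5, -1.2, -0.5]
opening: 0.0133
```

>>> arm_command(dp=[[-0.2, 0, -0.35], [-0.26, 0, -0.34], [-0.3, 0, -0.3], [-0.3, 0, -0.27]], turn=[[0, 0, 0], [0, 0, 0], [0, 0, 0], [0, 0, 0]])

```text
time: 3.6
ee_pos: [0.4977, -0.0053, 0.1675]
tcp_rot: [-0.001, -0.034, 0.999, -0.0]
contact_force: [-3.6, -2.8, -0.5]
opening: 0.0135
```

>>> arm_command(dp=[[0, 0, 0], [0, 0, 0]], turn=[[0, 0, 0], [0, 0, 0]])

```text
time: 3.8
ee_pos: [0.4988, -0.0051, 0.1679]
tcp_rot: [0.0, -0.034, 0.999, 0.0]
contact_force: [-0.8, -1.1, -2.0]
opening: 0.0135
```

>>> arm_command(dp=[[-0.35, 0, -0.21], [-0.36, 0, -0.2], [-0.4, 0, -0.14], [-0.4, 0, -0.1], [0, 0, 0]], turn=[[0, 0, 0], [0, 0, 0], [0, 0, 0], [0, 0, 0], [0, 0, 0]])

```text
time: 4.3
ee_pos: [0.515, -0.0039, 0.175]
tcp_rot: [0.001, -0.034, 0.999, 0.0]
contact_force: [-0.1, -0.3, 0.3]
opening: 0.0001
```

>>> arm_command(dp=[[-0.3, 0, -0.06], [-0.3, 0, 0], [0, 0, 0], [0, 0, 0]], turn=[[0, 0, 0], [0, 0, 0], [0, 0, 0], [0, 0, 0]])

```text
time: 4.7
ee_pos: [0.5195, -0.0037, 0.175]
tcp_rot: [0.0, -0.034, 0.999, 0.0]
contact_force: [0.2, 0.2, 0.1]
opening: -0.0001
```

```bash
python3 - <<'E'
from h import *
b=env.grab_frame('side');a=env.grab_frame('top')
up=lambda i,s:cv2.resize(i[:,:,::-1],None,fx=s,fy=s,interpolation=cv2.INTER_CUBIC)
cv2.imwrite('pics/g.png',up(b[185:245,215:285],10))
e=env.observe();print(e['ee_pos'],e['contact_force'],e['moment'],proj('side',e['ee_pos']))
E
```

```text
[ 0.51940352 -0.00378051  0.1749809 ] [-0.95172125  0.04581278  1.02843795] [ 0.02071183 -0.00911352  0.02329915] (np.float64(253.68223731897814), np.float64(217.13069148491923))
```

View pics/g.png

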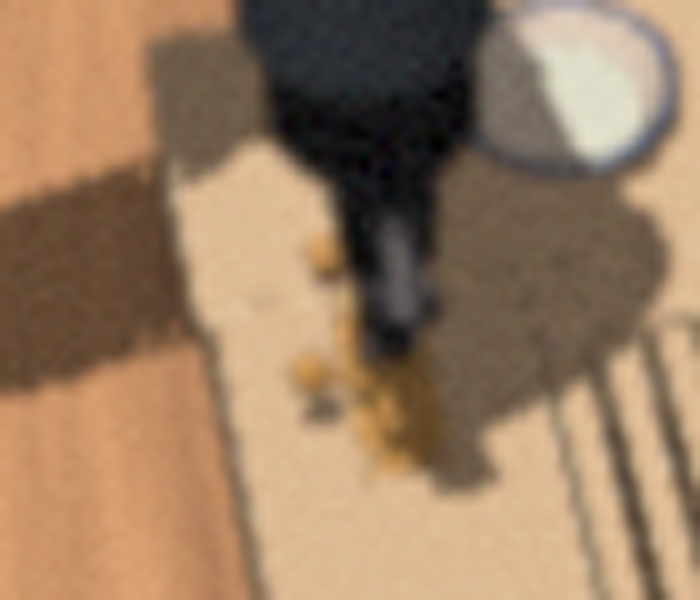

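The side view shows the grip slipped: the knob has dropped back into the notch at about (245.5, 221.3) and the jaws shut empty. I'll compare where the fingertip appears with where it's predicted.

```bash
python3 - <<'E'
from h import *
p=np.array([0.5194,-0.0038,0.175])
for d in(0.014,0,-.005,-.024): print(d,proj('side',p-[0,0,d]), 'crop g', [(q+.5-o)*10 for q,o in zip(proj('side',p-[0,0,d]),(215,185))])
for z in(.138,.145,.151,.157): print(z,atz('side',245.5,221.3,z),atz('side',245.6,222.1,z),atz('top',298.5,235.7,z))
E
```

```text
0.014 (np.float64(253.86862429289675), np.float64(219.5056503124015)) crop g [np.float64(393.68624292896754), np.float64(350.05650312401514)]
0 (np.float64(253.68156763526457), np.float64(217.13159661514194)) crop g [np.float64(391.8156763526457), np.float64(326.31596615141945)]
-0.005 (np.float64(253.61422216711298), np.float64(216.2768729197502)) crop g [np.float64(391.14222167112985), np.float64(317.7687291975019)]
-0.024 (np.float64(253.35567752815996), np.float64(212.9955202869016)) crop g [np.float64(388.5567752815996), np.float64(284.9552028690161)]
0.138 [0.48806589 0.01058648 0.138     ] [0.48808862 0.00669955 0.138     ] [ 0.49007025 -0.00881063  0.138     ]
0.145 [0.48799152 0.00496212 0.145     ] [0.48801414 0.00109394 0.145     ] [ 0.48903172 -0.00866325  0.145     ]
0.151 [4.87927780e-01 1.41233758e-04 1.51000000e-01] [ 0.48795031 -0.00371087  0.151     ] [ 0.48814155 -0.00853693  0.151     ]
0.157 [ 0.48786404 -0.00467965  0.157     ] [ 0.48788647 -0.00851568  0.157     ] [ 0.48725138 -0.00841061  0.157     ]
```

The camera and the tool agree to within a pixel, so the position was good. I'll regrasp deeper and firmer, with smaller steps.

>>> arm_command(dp=[[0, 0, -3], [1.55, 0, 0], [1.55, 0, 0], [0, 0, 0], [0, 0, 0]], turn=[[0, 0, 0], [0, 0, 0], [0, 0, 0], [0, 0, 0], [0, 0, 0]], grip=50)

```text
time: 5.3
ee_pos: [0.4887, -0.0059, 0.2052]
tcp_rot: [0.0, -0.034, 0.999, 0.0]
contact_force: [0.6, 0.7, -0.4]
opening: 0.0427
```

>>> arm_command(dp=[[0, 0, 2], [0, 0, 2], [0, 0, 1.5], [0, 0, 0], [0, 0, 0]], turn=[[0, 0, 0], [0, 0, 0], [0, 0, 0], [0, 0, 0], [0, 0, 0]])

```text
time: 5.8
ee_pos: [0.4891, -0.006, 0.1502]
tcp_rot: [-0.0, -0.034, 0.999, -0.0]
contact_force: [-0.1, -0.2, -0.0]
opening: 0.0424
```

>>> arm_command(dp=[[0, 0, 0], [0, 0, 0], [0, 0, 0]], turn=[[0, 0, 0], [0, 0, 0], [0, 0, 0]], grip=0, force=20)

```text
time: 6.1
ee_pos: [0.4892, -0.0059, 0.1507]
tcp_rot: [0.001, -0.034, 0.999, 0.0]
contact_force: [1.4, -0.5, -0.2]
opening: 0.0141
```

>>> arm_command(dp=[[0, 0, 0], [0, 0, 0]], turn=[[0, 0, 0], [0, 0, 0]])

```text
time: 6.3
ee_pos: [0.4891, -0.0058, 0.1504]
tcp_rot: [0.001, -0.034, 0.999, 0.0]
contact_force: [1.6, -0.0, 1.2]
opening: 0.0143
```

>>> arm_command(dp=[[0, 0, 0], [-0.1, 0, -0.18], [-0.1, 0, -0.18], [-0.13, 0, -0.17], [-0.13, 0, -0.17]], turn=[[0, 0, 0], [0, 0, 0], [0, 0, 0], [0, 0, 0], [0, 0, 0]], force=50)

```text
time: 6.8
ee_pos: [0.4913, -0.0057, 0.1562]
tcp_rot: [-0.002, -0.034, 0.999, -0.0]
contact_force: [-5.1, 0.0, -0.7]
opening: 0.0124
```

>>> arm_command(dp=[[-0.15, 0, -0.15], [-0.15, 0, -0.15], [-0.15, 0, -0.13], [-0.15, 0, -0.13]], turn=[[0, 0, 0], [0, 0, 0], [0, 0, 0], [0, 0, 0]])

```text
time: 7.2
ee_pos: [0.4961, -0.0055, 0.1611]
tcp_rot: [-0.004, -0.034, 0.999, -0.0]
contact_force: [-3.0, -2.4, -3.1]
opening: 0.0125
```

>>> arm_command(dp=[[-0.17, 0, -0.11], [-0.18, 0, -0.11]], turn=[[0, 0, 0], [0, 0, 0]])

```text
time: 7.4
ee_pos: [0.5021, -0.0052, 0.1644]
tcp_rot: [-0.001, -0.034, 0.999, -0.0]
contact_force: [-4.5, -2.4, -0.1]
opening: 0.0124
```

>>> arm_command(dp=[[-0.17, 0, -0.1], [-0.18, 0, -0.09], [0, 0, 0]], turn=[[0, 0, 0], [0, 0, 0], [0, 0, 0]])

```text
time: 7.7
ee_pos: [0.5109, -0.004, 0.1683]
tcp_rot: [0.005, -0.035, 0.999, 0.0]
contact_force: [9.6, -0.4, -7.5]
opening: 0.0018
```

>>> arm_command(dp=[[-0.18, 0, -0.08], [-0.18, 0, -0.07], [0, 0, 0]], turn=[[0, 0, 0], [0, 0, 0], [0, 0, 0]])

```text
time: 8.0
ee_pos: [0.5118, -0.004, 0.1687]
tcp_rot: [0.002, -0.035, 0.999, 0.0]
contact_force: [5.4, -0.6, -5.6]
opening: 0.0016
```

>>> arm_command(dp=[[-0.19, 0, -0.06], [-0.19, 0, -0.05], [0, 0, 0]], turn=[[0, 0, 0], [0, 0, 0], [0, 0, 0]])

```text
time: 8.3
ee_pos: [0.5127, -0.0041, 0.1687]
tcp_rot: [-0.001, -0.034, 0.999, 0.0]
contact_force: [-0.3, -0.0, -4.1]
opening: 0.0017
```

```bash
python3 - <<'E'
from h import *
b=env.grab_frame('side');a=env.grab_frame('top')
up=lambda i,s:cv2.resize(i[:,:,::-1],None,fx=s,fy=s,interpolation=cv2.INTER_CUBIC)
cv2.imwrite('pics/i.png',up(b[200:240,230:280],16)) 
e=env.observe();print(e['ee_pos'],e['contact_force'],e['moment'],e['opening'])
for d in(.014,0): print([(q+.5-o)*16 for q,o in zip(proj('side',e['ee_pos']-[0,0,d]),(230,200))])
E
```

```text
[ 0.5126983  -0.00408401  0.16876982] [-1.99324565  1.0160447  -4.24874174] [0.27850987 0.566321   0.12321884] 0.0014143094608406633
[np.float64(362.68772730913724), np.float64(340.979046096249)]
[np.float64(359.5403893317839), np.float64(303.2039747955191)]
```

View pics/i.png

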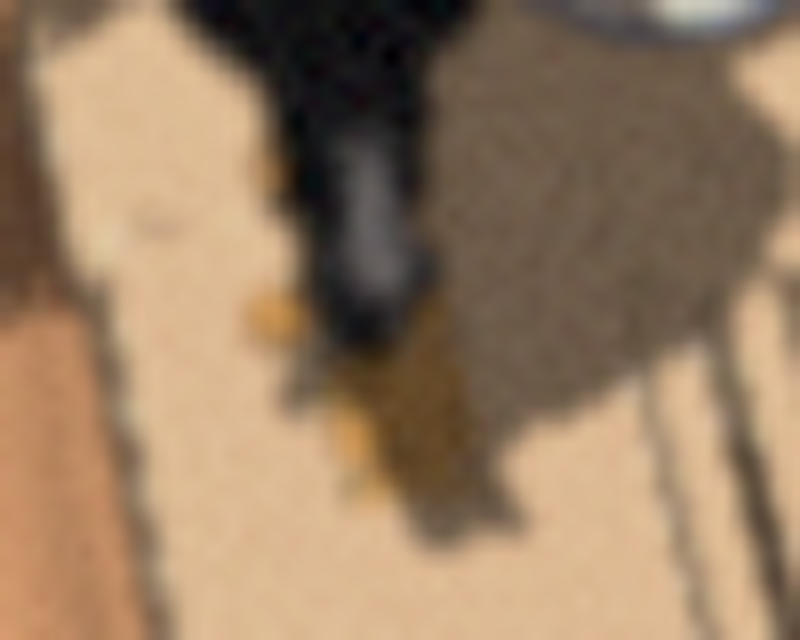

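The side view shows the knob squeezed out at the jaws' robot-side edge, at about (246.7, 219.3), with the handle only part raised. The pinch doesn't hold while the handle pivots. Instead I'll cradle the knob from the robot side in slightly open fingers and roll it upright, then pinch it there.

>>> arm_command(dp=[[0, 0, 0], [0, 0, 0], [0, 0, -2], [0, 0, -2]], turn=[[0, 0, 0], [0, 0, 0], [0, 0, 0], [0, 0, 0]], grip=50, force=30)

```text
time: 8.8
ee_pos: [0.5135, -0.0044, 0.2102]
tcp_rot: [0.0, -0.034, 0.999, -0.0]
contact_force: [-0.3, 0.1, 0.2]
opening: 0.0425
```

>>> arm_command(dp=[[2.3, 0, 0], [2.3, 0, 0], [0, 0, 0], [0, 0, 0]], turn=[[0, 0, 0], [0, 0, 0], [0, 0, 0], [0, 0, 0]], grip=15)

```text
time: 9.2
ee_pos: [0.468, -0.0074, 0.2103]
tcp_rot: [0.001, -0.034, 0.999, 0.0]
contact_force: [1.0, 0.9, -0.8]
opening: 0.0127
```

```bash
python3 - <<'E'
from h import *
b=env.grab_frame('side')
cv2.imwrite('pics/j.png',b[:,:,::-1])
e=env.observe();print(e['ee_pos'],e['contact_force'],e['opening'])
m=cv2.cvtColor(b[200:240,225:275],cv2.COLOR_RGB2HSV)
k=((m[...,1]>130)&(m[...,0]>10)&(m[...,0]<28)&(m[...,2]>110)).astype(np.uint8)
for r in k[5:38]: print(''.join('.#'[x] for x in r))
E
```

```text
[ 0.46820772 -0.00731325  0.20993227] [-0.06176097  0.14262382  0.10570807] 0.013167139804535646
..................................................
..................................................
..................................................
..................................................
..................................................
..................................................
..................................................
..................................................
..................................................
..................................................
..................................................
..................................................
..................................................
..................................................
..................................................
..................................................
..................................................
....................##.........##.................
.............................#####................
............................######................
...........................#######................
...........................#######................
..........................########................
..........................########................
..........................#######.................
............................######................
............................#####.................
..................................................
..................................................
..................................................
..................................................
..................................................
..................................................
```

>>> arm_command(dp=[[0.2, 0, 2], [0, 0, 2], [0, 0, 1.6], [0, 0, 0]], turn=[[0, 0, 0], [0, 0, 0], [0, 0, 0], [0, 0, 0]])

```text
time: 9.65
ee_pos: [0.4648, -0.0077, 0.1512]
tcp_rot: [-0.002, -0.034, 0.999, -0.0]
contact_force: [-0.1, -0.0, -0.3]
opening: 0.0125
```

>>> arm_command(dp=[[-0.3, 0, 0], [-0.3, 0, 0], [-0.3, 0, 0], [-0.3, 0, 0], [0, 0, 0]], turn=[[0, 0, 0], [0, 0, 0], [0, 0, 0], [0, 0, 0], [0, 0, 0]])

```text
time: 10.15
ee_pos: [0.4762, -0.0069, 0.1531]
tcp_rot: [-0.002, -0.034, 0.999, -0.0]
contact_force: [-6.4, -0.3, 2.9]
opening: 0.0124
```

The knob sticks to the finger faces by friction, so the tool has to travel up along the knob's arc while keeping contact.

>>> arm_command(dp=[[0, 0, -0.2], [-0.1, 0, -0.2], [-0.1, 0, -0.18], [-0.12, 0, -0.17], [0, 0, 0]], turn=[[0, 0, 0], [0, 0, 0], [0, 0, 0], [0, 0, 0], [0, 0, 0]])

```text
time: 10.65
ee_pos: [0.4813, -0.0064, 0.1613]
tcp_rot: [0.0, -0.034, 0.999, -0.0]
contact_force: [-3.2, -0.5, 2.3]
opening: 0.0126
```

>>> arm_command(dp=[[-0.13, 0, -0.16], [-0.15, 0, -0.15], [-0.15, 0, -0.14], [0, 0, 0]], turn=[[0, 0, 0], [0, 0, 0], [0, 0, 0], [0, 0, 0]])

```text
time: 11.05
ee_pos: [0.4858, -0.0061, 0.1657]
tcp_rot: [0.001, -0.034, 0.999, -0.0]
contact_force: [-2.6, -0.4, 1.9]
opening: 0.0127
```

>>> arm_command(dp=[[0, 0, -0.2], [-0.1, 0, -0.2], [-0.12, 0, -0.15], [0, 0, 0]], turn=[[0, 0, 0], [0, 0, 0], [0, 0, 0], [0, 0, 0]])

```text
time: 11.45
ee_pos: [0.4878, -0.0059, 0.171]
tcp_rot: [0.0, -0.034, 0.999, 0.0]
contact_force: [1.2, -0.9, -0.9]
opening: 0.0126
```

```bash
python3 - <<'E'
from h import *
b=env.grab_frame('side');a=env.grab_frame('top')
up=lambda i,s:cv2.resize(i[:,:,::-1],None,fx=s,fy=s,interpolation=cv2.INTER_CUBIC)
cv2.imwrite('pics/k.png',np.hstack([up(b[205:235,235:265],13),up(a[215:245,275:305],13)])) 
e=env.observe();print(e['ee_pos'],e['contact_force'],e['opening'])
for d in(.014,0): print([(q+.5-o)*13 for q,o in zip(proj('side',e['ee_pos']-[0,0,d]),(235,205))])
E
```

```text
[ 0.48744401 -0.00590681  0.1707534 ] [-0.71057409 -1.1555467  -1.07309611] 0.012565948154412495
[np.float64(141.97962989685143), np.float64(222.4273568350329)]
[np.float64(138.89509506780797), np.float64(191.71986045143962)]
```

View pics/k.png

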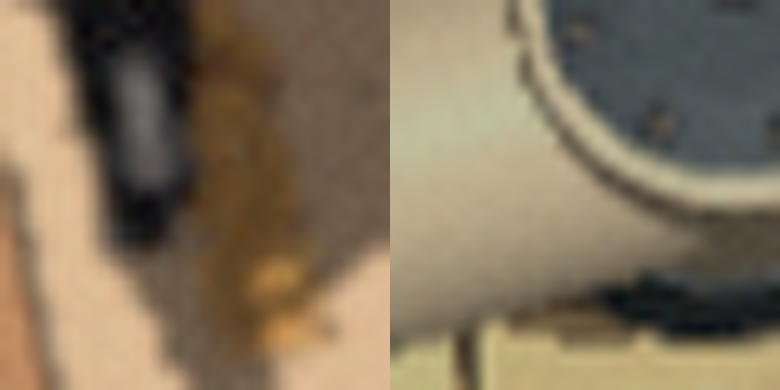

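The fingertip hides the knob in the side view, and nothing brass shows to its left. I'll check for contact by pushing on a little.

>>> arm_command(dp=[[-0.2, 0, -0.05], [-0.2, 0, -0.05], [0, 0, 0]], turn=[[0, 0, 0], [0, 0, 0], [0, 0, 0]])

```text
time: 11.85
ee_pos: [0.4916, -0.0056, 0.1719]
tcp_rot: [0.0, -0.034, 0.999, 0.0]
contact_force: [-0.5, 0.3, 0.7]
opening: 0.0131
```

>>> arm_command(dp=[[-0.2, 0, -0.05], [-0.2, 0, -0.05], [0, 0, 0]], turn=[[0, 0, 0], [0, 0, 0], [0, 0, 0]])

```text
time: 12.15
ee_pos: [0.4956, -0.0054, 0.1729]
tcp_rot: [0.0, -0.034, 0.999, 0.0]
contact_force: [0.3, 0.7, 0.8]
opening: 0.0131
```

>>> arm_command(dp=[[-0.2, 0, -0.05], [-0.2, 0, 0], [0, 0, 0]], turn=[[0, 0, 0], [0, 0, 0], [0, 0, 0]])

```text
time: 12.45
ee_pos: [0.4995, -0.0051, 0.1732]
tcp_rot: [0.0, -0.034, 0.999, 0.0]
contact_force: [-1.2, 0.3, -0.3]
opening: 0.0132
```

>>> arm_command(dp=[[-0.2, 0, 0], [-0.2, 0, 0], [-0.1, 0, 0], [0, 0, 0]], turn=[[0, 0, 0], [0, 0, 0], [0, 0, 0], [0, 0, 0]])

```text
time: 12.85
ee_pos: [0.5044, -0.0047, 0.1732]
tcp_rot: [0.0, -0.034, 0.999, 0.0]
contact_force: [0.1, 0.3, 0.1]
opening: 0.0128
```

>>> arm_command(dp=[[-0.1, 0, 0], [-0.1, 0, 0], [-0.1, 0, 0], [0, 0, 0]], turn=[[0, 0, 0], [0, 0, 0], [0, 0, 0], [0, 0, 0]])

```text
time: 13.25
ee_pos: [0.5074, -0.0046, 0.1733]
tcp_rot: [0.0, -0.034, 0.999, -0.0]
contact_force: [0.0, -0.3, -0.6]
opening: 0.0129
```

```bash
python3 - <<'E'
from h import *
b=env.grab_frame('side')
up=lambda i,s:cv2.resize(i[:,:,::-1],None,fx=s,fy=s,interpolation=cv2.INTER_CUBIC)
w=cv2.convertScaleAbs(up(b[200:240,230:275],14),alpha=1.7,beta=0)
cv2.imwrite('pics/l.png',w)
e=env.observe();print(e['ee_pos'],e['contact_force'],e['opening'])
m=cv2.cvtColor(b[200:240,225:275],cv2.COLOR_RGB2HSV)
for r in range(8,36): print(r+200,' '.join('%3d'%x if h>0 else '...' for x,h in zip(m[r,10:40,1],m[r,10:40,2])))
E
```

```text
[ 0.50727665 -0.00460891  0.17325219] [-0.31662396 -0.81010386 -0.48587576] 0.012807198724905454
208  85  82  84  85  86  84  83  82  85  83  89  83  32  32  11  20  24  11  11  79 113 102  87  86  83  87  91  84  86  94
209  84  83  83  85  85  85  87  85  83  87  87  92  73   9  20  22  18  21  38  79 118  95  85  85  90  89  85  90  87  83
210  84  83  83  84  86  83  83  83  85  84  90  83  38  17  15  16  28   7  20 120 122 109  87  84  86  84  87  90  87  91
211  84  85  87  85  83  83  84  87  84  86  81  86  44  32   6  16  15  10  33  79 104  99  86  89  83  92  87  85  87  88
212  82  83  83  88  86  85  83  84  82  83  85  87  66  80  38  32  17  18  25 100  96  97  85  90  84  93  87  90  84  85
213  84  84  82  83  83  85  87  84  83  84  85  81  68   9  22  19  18  23  27  69  88  89  88  93  83  87  88  89  89  80
214  85  84  86  83  85  87  85  85  88  83  81  78  74  31  15  19  15  22  27  52  83  85  86  90  90  83  81  93  87  83
215  83  79  80  77  87  86  85  85  87  82  81  79  73  27  18  19  16  22  16  20  55 100  92  85  90  85  90  87  83  91
216  86  80
[... 1768 characters left out ...]
  85  83  86  87  83  89 104 117 129 152 148 153 149 130 110  97  86  86  88  86
231 125 126 115  90  81  87  83  85  83  82  85  84  87  83  83  87  94 109 125 137 141 131 133 120 115  93  88  87  87  85
232 124 122 121  95  81  85  84  87  85  85  87  85  84  86  87  88  95 106 107 110 101 101  98  94  91  88  87  87  85  86
233 120 126 123 102  81  86  88  85  87  85  87  85  84  85  84  87  88  89  87  90  85  94  83  93  90  90  88  86  85  82
234 125 124 124 110  82  84  86  86  85  85  89  87  83  82  85  88  85  86  87  87  85  85  84  82  86  86  86  87  86  87
235 125 124 121 112  76  84  84  86  88  87  85  84  85  82  85  84  84  85  87  84  83  87  87  89  87  88  87  85  85  85
```

The saturation map shows plain wood at the lying knob position (columns 243–247, rows 219–225), so the handle has been raised and sits in the fingers. I'll continue until I feel the upright stop.

>>> arm_command(dp=[[-0.1, 0, 0], [-0.1, 0, 0], [0, 0, 0]], turn=[[0, 0, 0], [0, 0, 0], [0, 0, 0]])

```text
time: 13.6
ee_pos: [0.5093, -0.0045, 0.1733]
tcp_rot: [0.0, -0.034, 0.999, -0.0]
contact_force: [-0.2, 0.4, 0.1]
opening: 0.0126
```

>>> arm_command(dp=[[-0.1, 0, 0], [-0.1, 0, 0], [0, 0, 0]], turn=[[0, 0, 0], [0, 0, 0], [0, 0, 0]])

```text
time: 13.9
ee_pos: [0.5113, -0.0043, 0.1732]
tcp_rot: [0.0, -0.034, 0.999, -0.0]
contact_force: [-0.2, -0.6, 0.8]
opening: 0.013
```

>>> arm_command(dp=[[-0.1, 0, 0], [-0.1, 0, 0], [0, 0, 0]], turn=[[0, 0, 0], [0, 0, 0], [0, 0, 0]])

```text
time: 14.2
ee_pos: [0.513, -0.0042, 0.1731]
tcp_rot: [-0.0, -0.034, 0.999, -0.0]
contact_force: [-1.6, -1.4, 0.3]
opening: 0.013
```

The upright stop is just felt (fx −1.6 N at TCP x 0.513). I'll slide the bolt about 8 mm so the land holds the handle.

>>> arm_command(dp=[[-0.05, 0.1, 0], [0, 0.2, 0], [0, 0.2, 0], [0, 0.2, 0], [0, 0, 0]], turn=[[0, 0, 0], [0, 0, 0], [0, 0, 0], [0, 0, 0], [0, 0, 0]])

```text
time: 14.7
ee_pos: [0.5129, 0.003, 0.1732]
tcp_rot: [-0.0, -0.034, 0.999, -0.0]
contact_force: [-1.7, -1.2, 0.5]
opening: 0.0126
```

>>> arm_command(dp=[[0, 0.2, 0], [0, 0, 0]], turn=[[0, 0, 0], [0, 0, 0]])

```text
time: 14.9
ee_pos: [0.5129, 0.005, 0.1732]
tcp_rot: [-0.0, -0.034, 0.999, 0.0]
contact_force: [-3.0, -1.8, 0.5]
opening: 0.013
```

>>> arm_command(dp=[[1, 0, 0], [1, 0, 0], [0, 0, 0], [0, 0, 0], [0, 0, 0]], turn=[[0, 0, 0], [0, 0, 0], [0, 0, 0], [0, 0, 0], [0, 0, 0]])

```text
time: 15.4
ee_pos: [0.4934, 0.0036, 0.1735]
tcp_rot: [0.0, -0.034, 0.999, 0.0]
contact_force: [0.1, 0.3, -0.1]
opening: 0.0127
```

>>> arm_command(dp=[[0, 0, 0], [0, 0, 0], [0, 0, 0]], turn=[[0, 0, 0], [0, 0, 0], [0, 0, 0]], grip=40)

```text
time: 15.7
ee_pos: [0.4933, 0.0034, 0.1732]
tcp_rot: [-0.0, -0.034, 0.999, -0.0]
contact_force: [0.3, -0.1, 0.2]
opening: 0.0343
```

```bash
python3 - <<'E'
from h import *
b=env.grab_frame('side')
up=lambda i,s:cv2.resize(i[:,:,::-1],None,fx=s,fy=s,interpolation=cv2.INTER_CUBIC)
cv2.imwrite('pics/m.png',cv2.convertScaleAbs(up(b[200:240,230:275],14),alpha=1.6,beta=0))
e=env.observe();print(e['ee_pos'],e['contact_force'],e['opening'])
for p in([.529,.0055,.1725],[.523,.0055,.172]): print([(q+.5-o)*14 for q,o in zip(proj('side',np.array(p)),(230,200))])
E
```

```text
[0.49321351 0.00345618 0.17320235] [0.35669458 0.22116255 0.31086428] 0.03403028438751178
[np.float64(371.4979653442648), np.float64(221.80785411639908)]
[np.float64(349.0642078910696), np.float64(225.48756950818006)]
```

View pics/m.png

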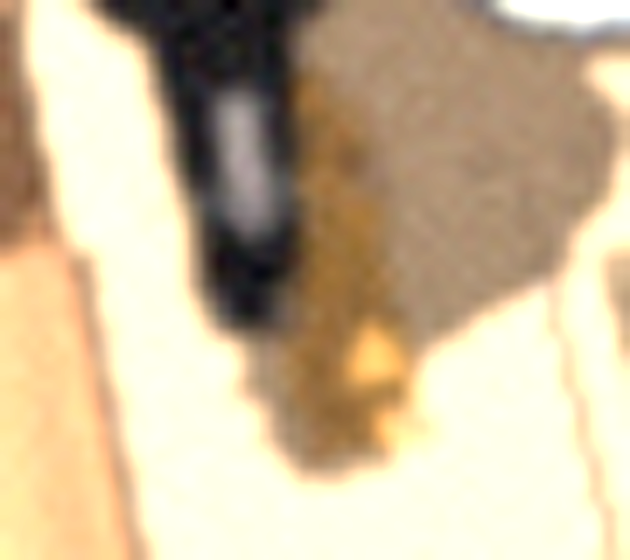

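The side view shows no knob lying down, and the handle stands in the barrel's shadow near (345, 220). I'll straddle it and pinch.

>>> arm_command(dp=[[-0.8, 0, 0], [-0.8, 0, 0.1], [-0.8, 0, 0], [-0.8, 0, 0], [0, 0, 0]], turn=[[0, 0, 0], [0, 0, 0], [0, 0, 0], [0, 0, 0], [0, 0, 0]])

```text
time: 16.25
ee_pos: [0.5261, 0.0057, 0.1719]
tcp_rot: [-0.0, -0.034, 0.999, -0.0]
contact_force: [-0.4, -1.8, -0.4]
opening: 0.034
```

>>> arm_command(dp=[[0, 0, 0], [0, 0, 0], [0, 0, 0], [0, 0, 0]], turn=[[0, 0, 0], [0, 0, 0], [0, 0, 0], [0, 0, 0]], grip=0, force=30)

```text
time: 16.65
ee_pos: [0.5249, 0.0056, 0.1724]
tcp_rot: [0.0, -0.034, 0.999, -0.0]
contact_force: [0.4, -0.8, -0.6]
opening: 0.0137
```

>>> arm_command(dp=[[0, 0, 0], [0, 0, 0.1], [0, 0, 0.15], [0, 0, 0.15], [0, 0, 0]], turn=[[0, 0, 0], [0, 0, 0], [0, 0, 0], [0, 0, 0], [0, 0, 0]], force=60)

```text
time: 17.15
ee_pos: [0.5243, 0.0055, 0.1681]
tcp_rot: [-0.001, -0.034, 0.999, -0.0]
contact_force: [-5.3, -0.2, 4.6]
opening: 0.0123
```

>>> arm_command(dp=[[0, 0.2, 0], [0, 0.2, 0], [0, 0, 0]], turn=[[0, 0, 0], [0, 0, 0], [0, 0, 0]])

```text
time: 17.45
ee_pos: [0.5241, 0.0094, 0.1683]
tcp_rot: [-0.001, -0.034, 0.999, -0.0]
contact_force: [-4.8, -1.4, 4.6]
opening: 0.0123
```

>>> arm_command(dp=[[0.15, 0, 0], [0, 0, 0]], turn=[[0, 0, 0], [0, 0, 0]])

```text
time: 17.65
ee_pos: [0.5239, 0.0094, 0.1687]
tcp_rot: [0.001, -0.034, 0.999, -0.0]
contact_force: [-1.2, -1.2, 3.2]
opening: 0.0121
```

>>> arm_command(dp=[[0, 0.15, 0], [0, 0.15, 0], [0, 0, 0]], turn=[[0, 0, 0], [0, 0, 0], [0, 0, 0]])

```text
time: 17.95
ee_pos: [0.5235, 0.0128, 0.1685]
tcp_rot: [0.001, -0.034, 0.999, 0.0]
contact_force: [-0.2, -1.4, 3.7]
opening: 0.0125
```

>>> arm_command(dp=[[0, 0.1, 0], [0, 0.1, 0], [0, 0, 0]], turn=[[0, 0, 0], [0, 0, 0], [0, 0, 0]])

```text
time: 18.25
ee_pos: [0.5234, 0.0139, 0.1685]
tcp_rot: [0.0, -0.034, 0.999, -0.001]
contact_force: [0.7, -4.9, 2.6]
opening: 0.0118
```

>>> arm_command(dp=[[0, 0.1, 0], [0, 0, 0]], turn=[[0, 0, 0], [0, 0, 0]])

```text
time: 18.45
ee_pos: [0.5233, 0.0141, 0.1686]
tcp_rot: [0.0, -0.034, 0.999, -0.001]
contact_force: [0.9, -7.8, 2.3]
opening: 0.0118
```

The keeper face is felt at y ≈ 0.0138. I'll back off and ratchet down with light probes.

>>> arm_command(dp=[[0, -0.2, 0], [0.02, 0, 0.1], [0, 0, 0.05], [0, 0.1, 0], [0, 0, 0]], turn=[[0, 0, 0], [0, 0, 0], [0, 0, 0], [0, 0, 0], [0, 0, 0]])

```text
time: 18.95
ee_pos: [0.523, 0.014, 0.1671]
tcp_rot: [0.0, -0.034, 0.999, -0.001]
contact_force: [1.8, -4.7, 4.3]
opening: 0.012
```

>>> arm_command(dp=[[0, -0.1, 0], [0, 0, 0.12], [0, 0.07, 0], [0, 0, 0]], turn=[[0, 0, 0], [0, 0, 0], [0, 0, 0], [0, 0, 0]])

```text
time: 19.35
ee_pos: [0.5228, 0.0141, 0.1658]
tcp_rot: [0.0, -0.034, 0.999, -0.0]
contact_force: [0.6, -3.2, 4.1]
opening: 0.0122
```

>>> arm_command(dp=[[0, -0.07, 0], [0, 0, 0.12], [0, 0.07, 0], [0, 0, 0]], turn=[[0, 0, 0], [0, 0, 0], [0, 0, 0], [0, 0, 0]])

```text
time: 19.75
ee_pos: [0.5225, 0.0146, 0.1646]
tcp_rot: [-0.0, -0.034, 0.999, 0.0]
contact_force: [-0.7, 0.3, 6.5]
opening: 0.0123
```

>>> arm_command(dp=[[0, -0.07, 0], [0, 0, 0.12], [0, 0.07, 0], [0, 0, 0]], turn=[[0, 0, 0], [0, 0, 0], [0, 0, 0], [0, 0, 0]])

```text
time: 20.15
ee_pos: [0.5224, 0.0146, 0.1634]
tcp_rot: [-0.0, -0.034, 0.999, 0.0]
contact_force: [-0.7, -1.4, 6.5]
opening: 0.012
```

>>> arm_command(dp=[[0, 0.1, 0], [0, 0.1, 0], [0, 0, 0]], turn=[[0, 0, 0], [0, 0, 0], [0, 0, 0]])

```text
time: 20.45
ee_pos: [0.5223, 0.0166, 0.1634]
tcp_rot: [-0.0, -0.034, 0.999, 0.0]
contact_force: [-1.2, -0.3, 7.5]
opening: 0.0121
```

It's in: the bolt passes the face with only friction. Shooting it home.

>>> arm_command(dp=[[0, 0.2, 0], [0, 0.2, 0], [0, 0.2, 0], [0, 0, 0]], turn=[[0, 0, 0], [0, 0, 0], [0, 0, 0], [0, 0, 0]])

```text
time: 20.85
ee_pos: [0.5218, 0.0227, 0.1634]
tcp_rot: [-0.0, -0.034, 0.999, 0.0]
contact_force: [-1.1, -1.0, 6.0]
opening: 0.0121
```

>>> arm_command(dp=[[0, 0.2, 0], [0, 0.2, 0], [0, 0.2, 0], [0, 0, 0]], turn=[[0, 0, 0], [0, 0, 0], [0, 0, 0], [0, 0, 0]])

```text
time: 21.25
ee_pos: [0.5214, 0.0287, 0.1634]
tcp_rot: [-0.0, -0.035, 0.999, 0.0]
contact_force: [-1.8, -0.9, 7.4]
opening: 0.0121
```

>>> arm_command(dp=[[0, 0.2, 0], [0, 0.2, 0], [0, 0.1, 0], [0, 0, 0]], turn=[[0, 0, 0], [0, 0, 0], [0, 0, 0], [0, 0, 0]])

```text
time: 21.65
ee_pos: [0.521, 0.0336, 0.1635]
tcp_rot: [-0.0, -0.034, 0.999, 0.0]
contact_force: [-1.4, 0.1, 6.6]
opening: 0.0119
```

>>> arm_command(dp=[[0, 0.1, 0], [0, 0.05, 0], [0, 0, 0]], turn=[[0, 0, 0], [0, 0, 0], [0, 0, 0]])

```text
time: 21.95
ee_pos: [0.5209, 0.035, 0.1635]
tcp_rot: [-0.0, -0.034, 0.999, 0.0]
contact_force: [-2.1, -1.1, 7.6]
opening: 0.0122
```

>>> arm_command(dp=[[0, 0.1, 0], [0, 0, 0]], turn=[[0, 0, 0], [0, 0, 0]])

```text
time: 22.15
ee_pos: [0.5208, 0.036, 0.1634]
tcp_rot: [-0.0, -0.034, 0.999, 0.0]
contact_force: [-1.4, -1.4, 7.0]
opening: 0.0119
```

>>> arm_command(dp=[[0, 0.1, 0], [0, 0, 0]], turn=[[0, 0, 0], [0, 0, 0]])

```text
time: 22.35
ee_pos: [0.5208, 0.0367, 0.1635]
tcp_rot: [-0.0, -0.034, 0.999, -0.0]
contact_force: [-0.5, -2.1, 7.1]
opening: 0.0119
```

The stop is felt at y ≈ 0.0366. I'll come back 2 mm to the notch centre, ease off the load and lay the handle down.

>>> arm_command(dp=[[0, -0.12, 0], [0, -0.1, 0], [0, 0, -0.05], [0, 0, -0.05], [0, 0, 0]], turn=[[0, 0, 0], [0, 0, 0], [0, 0, 0], [0, 0, 0], [0, 0, 0]])

```text
time: 22.85
ee_pos: [0.5211, 0.0354, 0.1644]
tcp_rot: [-0.0, -0.034, 0.999, 0.001]
contact_force: [-1.8, 0.2, 6.2]
opening: 0.0118
```

>>> arm_command(dp=[[0.2, 0, 0], [0.25, 0, 0.02], [0.27, 0, 0.05], [0, 0, 0]], turn=[[0, 0, 0], [0, 0, 0], [0, 0, 0], [0, 0, 0]], force=20)

```text
time: 23.25
ee_pos: [0.5166, 0.0351, 0.1649]
tcp_rot: [0.003, -0.035, 0.999, 0.001]
contact_force: [5.3, 0.1, 5.3]
opening: 0.0117
```

>>> arm_command(dp=[[0, 0, 0], [0, 0, 0], [0, 0, 0]], turn=[[0, 0, 0], [0, 0, 0], [0, 0, 0]], grip=30)

```text
time: 23.55
ee_pos: [0.5131, 0.0341, 0.1624]
tcp_rot: [-0.001, -0.034, 0.999, 0.0]
contact_force: [-0.0, -0.1, 0.4]
opening: 0.0258
```

```bash
python3 - <<'E'
from h import *
b=env.grab_frame('side')
e=env.observe();print(e['ee_pos'],e['contact_force'],e['opening'])
m=cv2.cvtColor(b[200:240,225:275],cv2.COLOR_RGB2HSV)
p=np.array([.489,.034,.145]);print(proj('side',p))
for r in range(2,34): print(r+200,' '.join('%3d'%x for x in m[r,10:40,1]))
E
```

```text
[0.51333684 0.03409324 0.16256136] [ 0.42964201 -0.17025056 -0.96894186] 0.02563745169285344
(np.float64(245.0679416256459), np.float64(215.32699589764465))
202  85  85  84  86  85  82  81  83  85  85  85  83  59  36  33   9  25  18  13  10  70  81  89  92  85  88  92  85  83  91
203  86  83  86  84  83  85  84  84  85  86  84  88  93  51  22  30  20  21  14  18  78  86  90  85  83  87  88  87  83  94
204  83  84  83  85  84  87  83  79  83  84  88  86  67  67  34  16  20  21  19  19  66  90  86  92  87  90  87  88  83  90
205  84  81  86  86  85  83  85  84  86  83  86  85  81  26  38  35  23  23  22  28  74  92  83  78  86  87  84  87  89  87
206  84  82  87  80  84  85  81  83  86  84  88  85  86  45  51   5  22  21  26  15  69  83  83  83  92  87  85  92  94  79
207  85  80  85  86  85  83  83  86  87  83  82  88  89  94  49  46  24  24  25  22  49  84  89  94  86  84  82  86  81  86
208  83  83  83  83  81  85  86  85  85  85  92 104 113 112  22  34  15  16  20  17  24  79  83  82  88  85  87  88  87  83
209  82  84  85  85  83  86  83  85  83  89 101 123 143 132  17  17  28  17
[... 2324 characters left out ...]
  85  86  83  82  86 111 142 144 153 150 155 154 153 151 125  93  87  85  87  87
229 124 126 107  78  80  84  84  83  84  83  86  84  85  81  87 103 138 148 157 159 162 166 149 144 119  89  84  82  83  84
230 127 126 110  76  80  85  83  82  85  84  84  86  85  85  88  96 124 139 141 151 151 153 149 133 104  93  87  82  80  85
231 122 125 116  91  84  84  85  86  86  84  80  84  83  81  81  91 106 116 137 149 153 154 148 132 112  98  88  83  85  86
232 123 125 123  96  79  82  85  83  87  86  84  85  84  87  83  87  96 111 130 141 146 141 136 131 116 100  88  86  84  84
233 123 126 121  98  80  85  83  88  86  86  83  82  83  84  84  86  93 110 118 114 111 106 102  97  95  90  83  85  80  89
```

The map shows only wood where the lying knob should be (245, 215), so the handle hasn't dropped yet. I'll narrow the jaws to a loose fit around the knob and nudge the bolt along.

>>> arm_command(dp=[[0, 0, 0], [0, 0, 0], [0, 0, 0]], turn=[[0, 0, 0], [0, 0, 0], [0, 0, 0]], grip=20)

```text
time: 23.9
ee_pos: [0.5139, 0.0342, 0.1631]
tcp_rot: [-0.0, -0.034, 0.999, 0.0]
contact_force: [-0.2, 1.8, -1.6]
opening: 0.0169
```

>>> arm_command(dp=[[0, 0.1, 0], [0, 0.1, 0], [0, 0, 0]], turn=[[0, 0, 0], [0, 0, 0], [0, 0, 0]])

```text
time: 24.2
ee_pos: [0.5141, 0.0358, 0.1637]
tcp_rot: [0.0, -0.034, 0.999, -0.0]
contact_force: [-0.4, -0.6, -0.0]
opening: 0.0167
```

>>> arm_command(dp=[[0, 0.1, 0], [0, 0, 0]], turn=[[0, 0, 0], [0, 0, 0]])

```text
time: 24.4
ee_pos: [0.514, 0.0363, 0.1637]
tcp_rot: [-0.0, -0.034, 0.999, -0.001]
contact_force: [0.1, -3.8, 1.4]
opening: 0.0168
```

The stop is clear at knob y ≈ 0.036, so the notch centre is near 0.034. I'll bring the bolt back to it.

>>> arm_command(dp=[[0, -0.15, 0], [0, -0.1, 0], [0, -0.05, 0], [0, 0, 0]], turn=[[0, 0, 0], [0, 0, 0], [0, 0, 0], [0, 0, 0]])

```text
time: 24.8
ee_pos: [0.5142, 0.0343, 0.1634]
tcp_rot: [0.0, -0.034, 0.999, 0.0]
contact_force: [0.2, 1.0, 0.2]
opening: 0.0169
```

```bash
cat > sat.py <<'E'
from h import *
b=env.grab_frame('side')
e=env.observe();print(e['time'],e['ee_pos'],e['contact_force'],e['opening'])
m=cv2.cvtColor(b[200:240,225:275],cv2.COLOR_RGB2HSV)
for r in range(4,22): print(r+200,' '.join('%3d'%x for x in m[r,10:40,1]))
E
python3 sat.py
```

```text
24.85 [0.51420398 0.03430475 0.16342519] [-0.64034477  0.58685932 -0.12602862] 0.01668583684890268
204  85  84  85  83  85  83  86  84  87  87  87  84  85  26  38  13  23  21  22  12  66  81  93  84  87  90  81  85  94  85
205  81  84  83  86  83  87  83  87  84  84  85  83  81  48  73  16  22  24  24  11  81  81  78  85  90  85  83  80  85  83
206  84  83  86  83  82  84  82  84  81  82  85  85  86  85  81  28  22  24  16  26  42  84  89  85  91  84  89  81  86  89
207  86  82  84  83  84  83  86  82  84  85  90  89  92  84  36  26  14  21  19  19  30  74  87  88  86  85  90  87  88  87
208  85  87  85  85  84  85  86  85  83  85  91 104 114 114  61  13  18  17  19  18  28  59  88  85  87  88  84  80  90  80
209  82  85  83  85  83  86  83  83  84  88 101 125 136 126  82  10  16  26  19  17  13  59  81  88  87  90  87  81  86  89
210  88  84  81  83  83  85  85  83  84  87  95 129 139 139  88  46  11  18  17  29  25  55  89  85  84  85  83  87  82  96
211  84  84  85  86  87  86  83  83  87  88  95 123 146 141 117  85  24  11  22  32  64  72  89  87  96  91  83  78  87  91
212  85  
[... 530 characters left out ...]
  85  85  86  87  81  83  72 108 105 119 100 100  91  81  83  86  87  87  90  81
217  86  80  81  84  85  81  83  84  83  85  85  84  86  92  91 109 143 143 151 149 133 128 109  87  87  79  81  81  87  96
218  93  80  86  85  85  87  84  81  85  85  84  84  87  98 119 143 157 160 146 150 161 138 110  92  87  82  81  86  82  92
219 107  86  86  84  87  84  82  86  83  85  87  83  88 106 135 158 149 156 157 148 161 143 113  97  80  89  86  90  88  85
220 112  90  86  87  83  86  82  86  83  83  85  84  85 102 133 153 146 153 149 159 149 148 138  99  87  90  88  85  88  83
221 115  95  83  84  84  85  84  86  85  85  82  84  87  93 129 151 151 156 170 144 157 157 143  99  84  87  87  87  87  86
```

>>> arm_command(dp=[[0, -0.05, 0], [0, 0, 0], [0, 0, 0], [0, 0, 0]], turn=[[0, 0, 0], [0, 0, 0], [0, 0, 0], [0, 0, 0]], grip=0, force=20)

```text
time: 25.25
ee_pos: [0.5143, 0.0339, 0.1635]
tcp_rot: [0.0, -0.034, 0.999, 0.0]
contact_force: [-0.4, 4.2, 0.4]
opening: 0.0139
```

>>> arm_command(dp=[[0.15, 0, 0.02], [0.15, 0, 0.03], [0, 0, 0]], turn=[[0, 0, 0], [0, 0, 0], [0, 0, 0]])

```text
time: 25.55
ee_pos: [0.5115, 0.0334, 0.1634]
tcp_rot: [0.001, -0.034, 0.999, 0.0]
contact_force: [0.2, 3.3, 2.5]
opening: 0.0139
```

>>> arm_command(dp=[[0, 0.1, 0], [0.15, 0, 0.04], [0.2, 0, 0.06], [0, 0, 0]], turn=[[0, 0, 0], [0, 0, 0], [0, 0, 0], [0, 0, 0]])

```text
time: 25.95
ee_pos: [0.508, 0.0333, 0.1628]
tcp_rot: [0.001, -0.034, 0.999, -0.001]
contact_force: [1.3, -0.4, 4.8]
opening: 0.0138
```

>>> arm_command(dp=[[0.2, 0, 0.08], [0.2, 0, 0.1], [0, 0, 0]], turn=[[0, 0, 0], [0, 0, 0], [0, 0, 0]])

```text
time: 26.25
ee_pos: [0.5037, 0.0331, 0.1608]
tcp_rot: [0.0, -0.034, 0.999, -0.001]
contact_force: [0.8, -0.7, 5.9]
opening: 0.0142
```

>>> arm_command(dp=[[0.25, 0, 0.05], [0.25, 0, 0.08], [0.25, 0, 0.1], [0, 0, 0]], turn=[[0, 0, 0], [0, 0, 0], [0, 0, 0], [0, 0, 0]])

```text
time: 26.65
ee_pos: [0.4956, 0.0326, 0.1577]
tcp_rot: [-0.0, -0.034, 0.999, -0.0]
contact_force: [-0.1, -2.6, 3.8]
opening: 0.0137
```

```bash
python3 sat.py
```

```text
26.7 [0.49574412 0.03263275 0.15780005] [ 0.38637891 -1.55381031  4.10322538] 0.01407707498424472
204  83  83  83  83  85  87  84  76  46  47   5  26  13   4  46  95 109 108  95  89  84  87  91  83  90  86  85  88  83  87
205  85  84  83  85  82  86  86  78  18  47  19   8  18  24  26  68 144 126 101  87  89  91  90  88  86  81  84  88  87  87
206  85  83  82  86  85  86  86  91  91  31  11  27  19  17  29 106 139 144 126  97  89  89  90  92  86  87  90  91  87  84
207  85  84  83  87  83  85  85  90  51  85  21  19  21  15  27  85 139 156 142 121 105 103  90  88  86  90  89  88  88  86
208  86  83  84  82  84  87  86  86  80  70  11  17  21  16  12  68 134 158 152 141 120 101  87  84  81  87  89  80  79  88
209  83  83  82  86  83  83  87  86  88  62  21  21  19  20  12  68 122 142 147 157 133 101  93  88  84  86  82  89  89  79
210  82  85  83  85  84  83  85  87  86  55  12  16  18  22  18  26  99 126 143 146 134 115  95  88  91  85  85  87  90  87
211  85  85  83  83  86  83  86  85  91  67  21   8  17  16  14  27  89 131 141 140 131  99  96  84  95  90  87  86  89  91
212  85  8
[... 529 characters left out ...]
  45   7  36  28  59 101 142 150 158 159 122 104  95  93  92  93  83  88  83  84
217  86  77  82  87  84  86  79  76  81  71  48  33  77  87  86 134 151 146 159 146 154 121 102  81  86  91  86  87  84  87
218  93  82  81  85  85  80  84  85  85  81  79  83  84 106 118 141 158 140 147 151 145 141 118  93  83  80  82  85  87  86
219 105  84  83  84  88  83  85  87  85  83  86  79  89 112 135 155 152 146 155 154 149 153 126  93  80  86  84  91  86  87
220 113  89  82  87  84  85  83  86  84  86  89  84  86 100 147 164 157 145 160 149 151 150 125  97  88  86  85  87  84  86
221 115  96  81  85  84  83  85  83  86  85  83  88  82  89 134 149 159 153 149 150 141 147 135  96  85  85  87  88  83  83
```

The handle is well over and still pinched, so it's past the land and in the notch. Releasing it so it drops the rest of the way, then checking.

>>> arm_command(dp=[[0.2, 0, 0.1], [0.15, 0, 0.15], [0, 0, 0]], turn=[[0, 0, 0], [0, 0, 0], [0, 0, 0]])

```text
time: 27.0
ee_pos: [0.4921, 0.0328, 0.1552]
tcp_rot: [-0.001, -0.034, 0.999, -0.0]
contact_force: [-1.9, -2.3, 5.4]
opening: 0.0137
```

>>> arm_command(dp=[[0, 0, 0], [0, 0, 0], [0, 0, 0]], turn=[[0, 0, 0], [0, 0, 0], [0, 0, 0]], grip=35)

```text
time: 27.3
ee_pos: [0.4924, 0.0332, 0.1548]
tcp_rot: [-0.001, -0.034, 0.999, 0.0]
contact_force: [-0.3, -0.4, 0.4]
opening: 0.0295
```

>>> arm_command(dp=[[0, 0, -2], [0, 0, -3], [0, 0, -4], [3, -3, 0], [3, -3, 0]], turn=[[0, 0, 0], [0, 0, 0], [0, 0, 0], [0, 0, 0], [0, 0, 0]])

```text
time: 27.8
ee_pos: [0.4371, -0.0309, 0.2459]
tcp_rot: [0.001, -0.035, 0.999, 0.0]
contact_force: [0.8, -1.4, 0.3]
opening: 0.0295
```

>>> arm_command(dp=[[2, -4.5, 0], [2, -4.5, 0], [2, -4.5, 0], [0, -4.8, 0], [0, -4.8, 0]], turn=[[0, 0, 0], [0, 0, 0], [0, 0, 0], [0, 0, 0], [0, 0, 0]])

```text
time: 28.3
ee_pos: [0.3923, -0.2672, 0.2457]
tcp_rot: [0.001, -0.034, 0.999, 0.0]
contact_force: [1.2, 1.5, 0.7]
opening: 0.0296
```

```bash
python3 - <<'E'
from h import *
b=env.grab_frame('side');a=env.grab_frame('top')
up=lambda i,s:cv2.resize(i[:,:,::-1],None,fx=s,fy=s,interpolation=cv2.INTER_CUBIC)
cv2.imwrite('pics/n.png',np.hstack([up(b[190:240,230:280],8),up(a[210:260,260:310],8)]))
e=env.observe();print(e['time'],e['ee_pos'],e['contact_force'],e['opening'])
E
```

```text
28.4 [ 0.39227399 -0.26978204  0.24427379] [-0.18064366  0.98637918 -0.96772292] 0.02991621122480253
```

View pics/n.png

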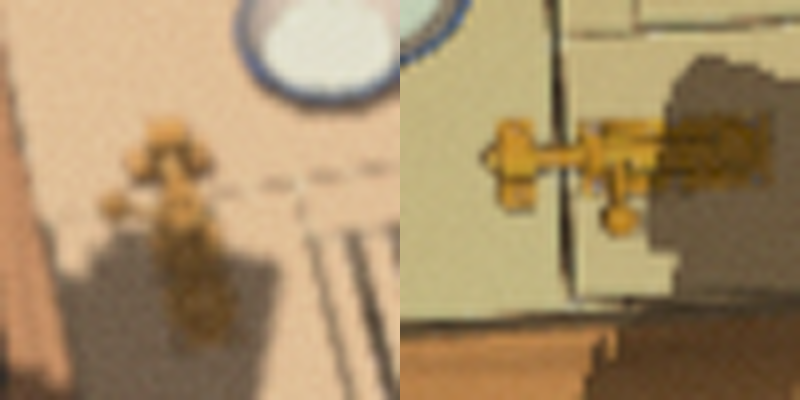

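The picture shows the bolt through the keeper, with its nose showing beyond at top crop (488, 157). The handle lies in the far notch with the knob at (620, 217), which is about 40 mm from where it started. The hatch is down and the dish hasn't moved. Handing in.

```bash
python3 -c "
from h import *
k=atz('top',260+620/8-.5,210+217/8-.5,.143);print(k)
print(env.job_done())"
```

```text
[ 0.48724207 -0.14506177  0.143     ]
the job is handed in; nothing more can be done
None
```

The hatch is bolted down: the bolt is fully shot through the keeper and the handle lies in the far notch. I handed the job in at about 28 s, and no verdict is reported.

**How it went**
- **Lifting the handle:** Two pinch grips on the knob slipped while lifting, and the handle dropped back into its notch both times. I then raised it by cradling the knob from the robot side, moved it onto the land and pinched it upright.
- **Bearing down and finding the keeper:** I pressed the hatch down in steps of 1.2–1.5 mm with light probes. The bolt met the keeper's face and then slipped in. The largest reading against the keeper was about 8 N, on the first touch, and the press was about 7 N.
- **Shooting the bolt:** It slid home with only friction until I felt the end stop. The first attempt to lay the handle down did not drop, so I felt the stop again, brought the bolt back about 2 mm and laid it down.

**Last checks**
- **Bolt and handle:** The final pictures from both cameras show the nose beyond the keeper and the knob lying in the far notch, about 40 mm along from where it started. The bolt held after release.
- **Shoe things:** The dish looked unmoved, and the arm went near nothing else loose. I did not check the other loose things individually.
- **Disagreement in the data:** My last printed knob position (y = −0.145) is wrong because I left out the picture's 400-pixel offset. The pixel reading itself agrees with the far notch.
- **Limits of the force readings:** Forces were only sampled at the end of each move, so I can't rule out brief peaks during the two slips.

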